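# Tip the plaster model up on its tilting rest

### The arm

A 7-joint arm with a two-finger parallel gripper is mounted at the origin on a cart in front of the work surface, level with it; the furniture and walls round the work are solid. World frame = base frame: x ahead of the robot, y to its left, z up, the work surface at z = 0. Lengths are in mm, angles in rad, forces in N, time in s.
With the tool pointing down it reaches from about 400 to 900 mm from the base axis. Payload 5.5 kg.
Tool frame: the origin (TCP) lies at the very end of the fingers, on their centre line; the grasp point (between the pads) lies 19 mm behind it; z points along the fingers, y is the line along which they close (so a half turn about z gives the same grasp; the last joint's range is limited). The gripper opens to 85 mm and grips with 20 to 120 N. Pads are 22 mm wide; open, the fingers measure 114 mm over their backs; the gripper's body (76 mm by 85 mm) begins 54 mm behind the grasp point. The pads swing forward as they close: fully open they stand 13 mm farther back than shut.
Start: joints at [-0.939, 0.501, -0.427, 1.55, 0.221, 1.138, -0.21], TCP at [234.286, 606.309, 231.31] pointing down, gripper open.
Joint ranges: [-2.88, 2.88], [-0.31, 2.03], [-1.54, 1.56], [0.2, 2.42], [-1.41, 4.55], [0.19, 2.02], [-2.57, 2.57]. Speed limits (rad/s): [2.57, 2.57, 3.14, 3.14, 3.14, 3.14, 3.14].

### API

Orientations are given as a unit quaternion [x, y, z, w].
In Python, from plant import r gives the robot as it stands.
- The arm moves only by the tool servo_tool, never from a script. Its argument "series" is a list that holds one entry, the list of rows, each a list of 7 numbers: the shift along the tool's x, y, z each as a share of 0.05 m, from -1 to 1, then the turn, a rotation vector about the tool's x, y, z each as a share of 90 degrees, from -1 to 1, then the gripper's target within -1 to 1 (shut at 1, half-way at 0, fully open at -1). In form: [[[tx, ty, tz, ax, ay, az, grip], ...]]. A call has 1 to 10 rows; each row shifts and turns the commanded pose from where the row before left it, along the tool's axes as they then stand; what a row does not reach is not made up. A row lasts 1/10 s, in which the tool goes at most 50 mm and 8.59 degrees, less where a joint would pass 70% of its speed; a pose out of reach is approached as far as the arm can. A call with a number of a shift or a turn outside -1 to 1 is refused whole. A call with a gripper value outside its range is refused whole. The fingers move at their own pace and stop on an object; "newtons" is the grip in N (left out, the last holds). Time passes only in rows, so rows that do not move let the fingers close. It gives the time, the measured TCP pose, the force and the opening at its end, in the units of the state.
- r.read_state(): the state, without advancing time (a new reading comes with each control period).
- r.camera(name): name is "scene" or "top"; returns the picture (480x640x3 uint8, red, green, blue); there is no depth.
- r.camera_info(name): a dict with "camera_matrix" (3x3 intrinsics, pixels), "R" (3x3) and "t" (3): a world point X has camera coordinates R X + t. Camera axes: x right, y down, z forward; pixel columns grow to the right and rows downward; lengths in mm; the calibration is good to about 2 mm. A picture is of the moment at which its call begins. camera_info takes no time and is no camera call.
- r.close_job(): hands the job in, once; it reports no verdict.
The state is a dict: "t": time; "joint_positions": joint angles; "qvel": joint speeds; "effort": joint torques, N m; "tcp_pos": TCP position; "eef_rot": TCP orientation; "wrist_force": force on the tool from outside, world axes, zero at the start; "wrist_torque": the same for the moment, N m; "grip_width": finger opening in mm.
Only numpy, scipy, OpenCV 4.12 (cv2) and the standard library are available. Lean on these libraries where they do the work, as an engineer would, in place of code of your own. Each camera call takes 0.05 s, during which the arm holds its last target. There are 200 camera calls.

### The job

Two equal tilting rests stand on the bench: one carries a plaster dental model, the other a pot of polishing paste. Tip the model up for inspection: press the ribbed tab of its rest down to the stop, so that the seat with the model rises at the other end and stays up. Do not touch the model itself, keep it in its seat, and leave the rest with the paste pot as it is.

Things in the scene. Friction and masses are not known exactly. Their poses are not given: they have to be found in the camera images.
- model_rest_tab (a point): Middle of the upper face of the ribbed press tab (40 mm along x, 38 mm across, 6 mm thick, free below) of the aluminium rocking plate that carries the model; 48 mm above the bench at the start. x runs along the plate to the seat, y across, z out of its face. Cross pin 55 mm along x, 3 mm lower; centre of the seat (70 mm square, 5 mm rim) 102 mm along x. The rest's grey foot is fixed to the bench.
- model_rest_plate (a joint): Tilt of that plate, rad: 0 at the start (level, seat end on its block), growing as the tab goes down and the seat up, stop at 0.38 (tab's middle then 21 mm lower and 3 mm nearer the pin). The pin is stiff: pressing the tab's middle takes about 5 to 7 N, and the plate stays at the tilt where it is left.
- plaster_model: Cream plaster dental model of an arch with teeth, 57 x 68 x 28 mm, loose, lying in the seat of its rest; origin at the centre of its underside, z up through the teeth.
- paste_rest_plate (a joint): Tilt of the plate of the other, equal rest, which carries a low round pot of polishing paste (65 mm wide, 29 mm high): 0 at the start, to be left so. The two rests stand side by side, in either order.
There are look-alikes about, which are no part of the job. Leave any blue or green look-alike of the plaster_model alone.

How it is judged:
By the outcome, as a careful person would: the job done as asked, in the order asked, and still so for the second after the job is handed in, with the robot touching nothing.
It also fails if it takes over 51 s, if anything falls off the work surface, if the arm or the gripper's body presses on something with over 40 N, if the wrist force passes 120 N, or if a joint passes its speed limit or range.

## Working session

There is one attempt and no reset: what is moved stays moved. The work goes in short steps, Python scripts to look and compute and a tool call to move; the robot and the scene stay as the last step left them, time stands still between calls to the robot, and variables do not carry over. Pictures are saved under pics/ and viewed, on a budget of 10 in all, crops included, one or two more only if the job needs it, and the job is handed in when it is done.

Besides the shell and the picture viewer there is one more tool, called after "Call:" as name(argument=value, ...), one argument or row to a line, values as JSON. servo_tool: Moves the arm, as the interface text tells. Its arguments: {"type":"object","properties":{"series":{"type":"array","items":{"type":"array","items":{"type":"array","items":{"type":"number","minimum":-1,"maximum":1}}}},"newtons":{"type":"number"}},"required":["series"]}

```bash
mkdir -p pics; python3 - <<'E'
from plant import r
import cv2
for n in("scene","top"):
    cv2.imwrite(f"pics/{n}0.png",r.camera(n)[:,:,::-1]); i=r.camera_info(n); print(n,i)
s=r.read_state(); print(s)
E
```

```text
scene {'camera_matrix': array([[618.76456753,   0.        , 310.87800716],
       [  0.        , 618.76456753, 241.37437709],
       [  0.        ,   0.        ,   1.        ]]), 'R': array([[ 0.77323863, -0.63407535,  0.00710475],
       [-0.48507135, -0.59867422, -0.6374127 ],
       [ 0.40842112,  0.48942581, -0.77048982]]), 't': array([-439.44854248,  308.74988766, 1476.69303774])}
top {'camera_matrix': array([[596.20089076,   0.        , 319.46442765],
       [  0.        , 596.20089076, 246.41736303],
       [  0.        ,   0.        ,   1.        ]]), 'R': array([[ 0.18217252, -0.98318461, -0.01269617],
       [-0.77845453, -0.13632622, -0.61271829],
       [ 0.60068437,  0.12150382, -0.79019941]]), 't': array([-102.87320266,  459.36797825, 1533.47393923])}
{'t': 0.1, 'joint_positions': array([-0.93876958,  0.50177151, -0.42678827,  1.55137023,  0.22081387,
        1.13827928, -0.21032053]), 'qvel': array([ 8.35934177e-05, -1.88198173e-03, -1.11027689e-03, -2.79518510e-03,
       -1.54330433e-03,  4.63279412e-04,  2.11955048e-04]), 'effort': array([-1.07078892e-02, -5.70817673e+01, -5.83853871e+00, -2.81741953e+01,
        1.03977928e-02,  5.80245585e-03, -2.04589412e-05]), 'tcp_pos': array([234.16014048, 605.67898937, 230.34012729]), 'eef_rot': array([ 1.83359161e-01,  9.83045590e-01, -8.67394929e-04, -1.85149694e-04]), 'wrist_force': array([0.58316662, 0.46136402, 0.12525619]), 'wrist_torque': array([-0.09767191, -0.01603843,  0.01208558]), 'grip_width': 84.94949394175165}
```

View pics/scene0.png

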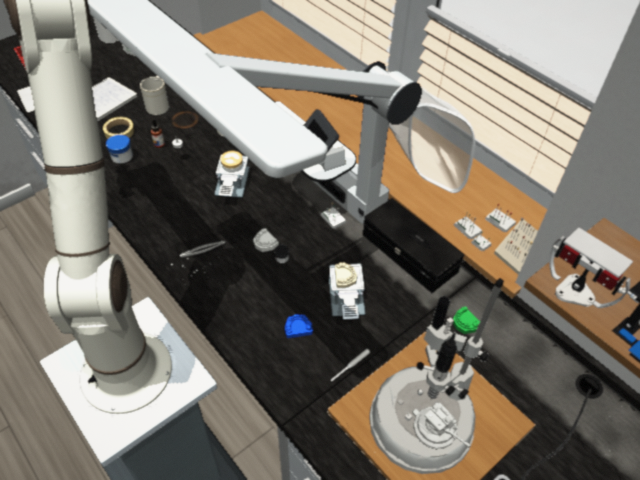

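View pics/top0.png

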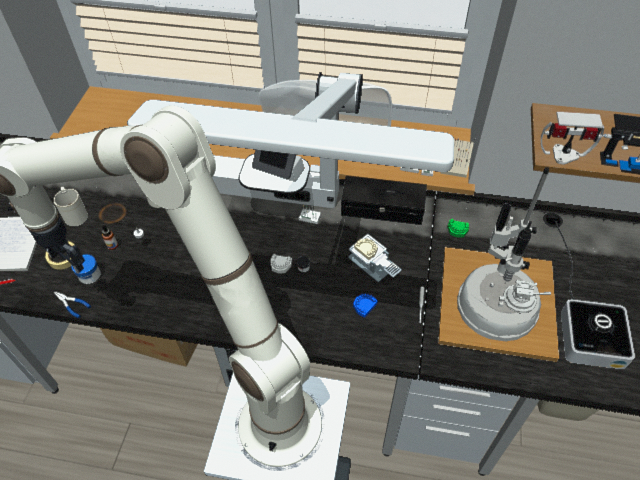

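Candidates for the model's rest are rest A at scene (347,288), top (372,257), and rest B at scene (232,175), hidden behind the arm in top. Look-alikes of the model: grey-white arch (265,240), blue (298,325), green (467,320). I'll check both rests in one close crop.

```bash
python3 - <<'E'
import cv2,numpy as np
a=cv2.imread("pics/scene0.png");b=cv2.imread("pics/top0.png")
f=lambda im,x,y:cv2.resize(im[y:y+70,x:x+66],(396,420),interpolation=cv2.INTER_CUBIC)
cv2.imwrite("pics/crop1.png",np.hstack([f(a,315,255),f(a,200,140)]))
cv2.imwrite("pics/crop2.png",cv2.resize(b[225:290,340:410],None,fx=8,fy=8,interpolation=cv2.INTER_CUBIC))
E
```

```text
(no output)
```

View pics/crop1.png

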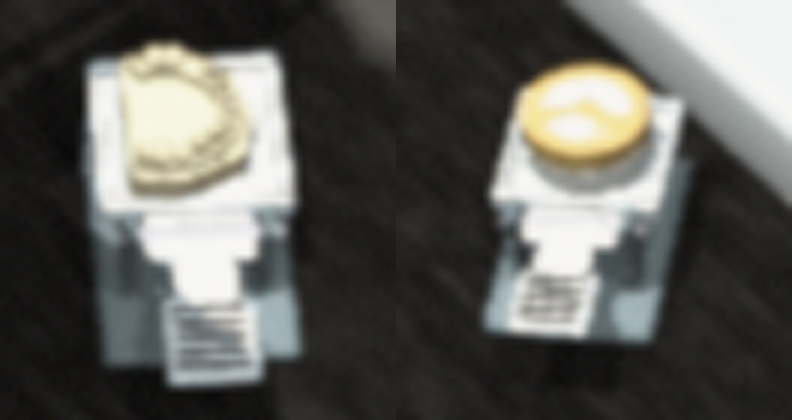

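View pics/crop2.png

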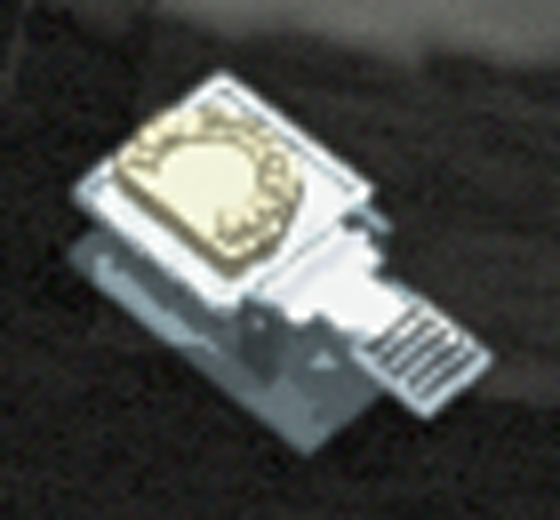

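Rest A carries the cream model and rest B the paste pot. Tab centre is at about scene (350.5,312), top (392.5,269).

```bash
cat > h.py <<'E'
import numpy as np
from plant import r
def ray(n,p,z):
    i=r.camera_info(n);C=-i["R"].T@i["t"];d=i["R"].T@np.linalg.inv(i["camera_matrix"])@[*p,1]
    return C+d*(z-C[2])/d[2]
def proj(n,X):
    i=r.camera_info(n);p=i["camera_matrix"]@(i["R"]@X+i["t"]);return p[:2]/p[2]
E
python3 - <<'E'
from h import *
from scipy.spatial.transform import Rotation as R
S=lambda l:[(315+x/6,255+y/6) for x,y in l]; T=lambda l:[(340+x/8,225+y/8) for x,y in l]
ts=S([(165,300),(255,300),(265,380),(168,386)]);tt=T([(350,350),(412,290),(492,356),(425,415)])
ss=S([(88,55),(280,52),(297,210),(92,212)]);st=T([(75,190),(225,72),(373,190),(222,305)])
for n,tb,se in(("scene",ts,ss),("top",tt,st)):
    a=np.array([ray(n,p,48) for p in tb]);b=np.array([ray(n,p,50) for p in se])
    d=b.mean(0)-a.mean(0);print(n,a.round(0)[:,:2].tolist(),"tab",a.mean(0).round(1),"seat",b.mean(0).round(1),"dist",np.hypot(*d[:2]),"yaw",np.degrees(np.arctan2(d[1],d[0])))
s=r.read_state();M=R.from_quat(s["eef_rot"]).as_matrix();print(M.round(3))
E
```

```text
scene [[501.0, -206.0], [530.0, -230.0], [507.0, -261.0], [474.0, -239.0]] tab [ 502.8 -234.    48. ] seat [ 565.3 -148.3   50. ] dist 106.06134284035357 yaw 53.956573670933004
top [[503.0, -206.0], [535.0, -226.0], [510.0, -259.0], [479.0, -237.0]] tab [ 506.5 -232.    48. ] seat [ 568.8 -150.3   50. ] dist 102.78793366817794 yaw 52.69833972572338
[[-0.933  0.361 -0.001]
 [ 0.361  0.933 -0.002]
 [ 0.    -0.002 -1.   ]]
```

```bash
cat >> h.py <<'E'
def tri(ps,pt):
    import cv2
    P=[(lambda i:i["camera_matrix"]@np.c_[i["R"],i["t"]])(r.camera_info(n)) for n in("scene","top")]
    X=cv2.triangulatePoints(*P,np.array(ps,float).T,np.array(pt,float).T);return (X[:3]/X[3]).T
E
python3 - <<'E'
from h import *
print(tri([(300,168),(322,148),(405,103),(60,170),(80,277)],[(440,165),(452,150),(350,90),(235,278),(270,362)]).round(0))
print([ray("scene",(232,150),60).round()])
E
```

```text
[[ 301. -290.  692.]
 [ 326. -306.  720.]
 [ 814.  -48.  431.]
 [  46.   56.  587.]
 [  -9.   -7.  385.]]
[array([606., 426.,  60.])]
```

```bash
python3 - <<'E'
from h import *
ps=[(300,168),(322,148)];pt=[(440,165),(452,150)]
X=tri(ps,pt);print([ (proj("scene",x)-a).round(1).tolist()+(proj("top",x)-b).round(1).tolist() for x,a,b in zip(X,ps,pt)])
def plane(n,a,b):
    i=r.camera_info(n);C=-i["R"].T@i["t"];d=[i["R"].T@np.linalg.inv(i["camera_matrix"])@[*p,1] for p in(a,b)]
    m=np.cross(*d);m/=np.linalg.norm(m);return m,m@C
for a,b,c,d in[((95,10),(270,168),(135,122),(430,168)),((150,0),(320,140),(150,100),(450,148))]:
    m1,k1=plane("scene",a,b);m2,k2=plane("top",c,d);D=np.cross(m1,m2);D/=np.linalg.norm(D)
    P=np.linalg.lstsq(np.array([m1,m2,D]),[k1,k2,0],rcond=None)[0]
    for y in(-300,0,300,600):print((P+D*(y-P[1])/D[1]).round())
E
```

```text
[[-1.1, 3.0, -0.5, -2.7], [-2.9, 7.4, -0.8, -6.8]]
[ 258. -300.  715.]
[239.   0. 748.]
[220. 300. 781.]
[201. 600. 814.]
[ 420. -300.  625.]
[389.   0. 670.]
[358. 300. 715.]
[328. 600. 760.]
```

```bash
python3 - <<'E'
from h import *
from scipy.spatial.transform import Rotation as R
s=r.read_state();q=s["joint_positions"];E=R.from_quat(s["eef_rot"])
F=R.from_euler("ZYZYZYZ",q);O=E*F.inv();print("offset rotvec",O.as_rotvec().round(3), F.as_matrix().round(3))
a=lambda k:(O*R.from_euler("ZYZYZYZ"[:k],q[:k])).as_matrix()[:,2] 
print(a(2),a(4),a(6)); 
for d in(300,330,340,360,385,400):
    print(d,np.linalg.solve(np.c_[a(2),a(4),a(6)],s["tcp_pos"]-[0,0,d]).round(1))
X=tri([(75,170),(95,250),(80,277)],[(235,278),(262,325),(270,362)]);print(X.round())
E
```

```text
Traceback (most recent call last):
  File "scipy/spatial/transform/_rotation.pyx", line 1413, in scipy.spatial.transform._rotation.Rotation.from_euler
ValueError: Expected axis specification to be a non-empty string of upto 3 characters, got ZYZYZYZ
```

```bash
cat >> h.py <<'E'
from scipy.spatial.transform import Rotation as R
def chain(q,k):
    F=R.identity()
    for i in range(k):F=F*R.from_euler("ZY"[i%2],q[i])
    return F
E
python3 - <<'E'
from h import *
s=r.read_state();q=s["joint_positions"];E=R.from_quat(s["eef_rot"])
F=chain(q,7);O=E*F.inv();print("offset rotvec",O.as_rotvec().round(3), F.as_matrix().round(3))
a=lambda k:(R.from_rotvec([0,0,O.as_rotvec()[2]])*chain(q,k)).as_matrix()[:,2] 
print(a(2),a(4),a(6)); 
for d in(300,330,360,385,400):
    print(d,np.linalg.lstsq(np.c_[a(2),a(4),a(6)],s["tcp_pos"]-[0,0,d],rcond=None)[0].round(1))
X=tri([(75,170),(95,250),(80,277)],[(235,278),(262,325),(270,362)]);print(X.round())
E
```

```text
offset rotvec [-0.003 -0.     0.833] [[-0.361  0.933 -0.001]
 [ 0.933  0.361  0.002]
 [ 0.002 -0.    -1.   ]]
[ 0.47830103 -0.05068859  0.87673188] [ 0.7591696  -0.49664281 -0.42072252] [-1.67059718e-03  5.96422730e-04 -9.99998427e-01]
300 [ 2900.2 -1511.7  3248.4]
330 [ 2900.3 -1511.6  3278.4]
360 [ 2900.4 -1511.6  3308.5]
385 [ 2900.4 -1511.6  3333.5]
400 [ 2900.4 -1511.5  3348.5]
[[ 69.  67. 559.]
 [ 46.  18. 413.]
 [ -9.  -7. 385.]]
```

```bash
python3 - <<'E'
from h import *
s=r.read_state();q=s["joint_positions"]
for ao in np.r_[2.1:2.7:.1,np.pi/2,np.pi*.75,.833+np.pi/2]:
    a=lambda k:(R.from_rotvec([0,0,ao])*chain(q,k)).as_matrix()[:,2] 
    for d in(300,360):
        print(ao.round(3),d,np.linalg.lstsq(np.c_[a(2),a(4),a(6)],s["tcp_pos"]-[0,0,d],rcond=None)[0].round(1), a(2).round(2))
E
```

```text
2.1 300 [1458.6  -62.4 1374.7] [0.19 0.44 0.88]
2.1 360 [1458.7  -62.3 1434.8] [0.19 0.44 0.88]
2.2 300 [1193.6   94.1 1076.5] [0.15 0.46 0.88]
2.2 360 [1193.7   94.2 1136.6] [0.15 0.46 0.88]
2.3 300 [916.6 249.7 768.2] [0.1  0.47 0.88]
2.3 360 [916.7 249.8 828.3] [0.1  0.47 0.88]
2.4 300 [630.5 402.8 452.9] [0.05 0.48 0.88]
2.4 360 [630.6 402.9 513. ] [0.05 0.48 0.88]
2.5 300 [338.  551.9 133.8] [0.   0.48 0.88]
2.5 360 [338.2 552.  193.9] [0.   0.48 0.88]
2.6 300 [  42.2  695.4 -185.9] [-0.04  0.48  0.88]
2.6 360 [  42.4  695.5 -125.8] [-0.04  0.48  0.88]
2.7 300 [-254.   832.1 -503.1] [-0.09  0.47  0.88]
2.7 360 [-253.9  832.1 -443. ] [-0.09  0.47  0.88]
1.571 300 [2562.6 -843.8 2671.4] [0.39 0.28 0.88]
1.571 360 [2562.7 -843.8 2731.5] [0.39 0.28 0.88]
2.356 300 [756.8 336.2 591.7] [0.07 0.48 0.88]
2.356 360 [756.9 336.2 651.8] [0.07 0.48 0.88]
2.404 300 [619.5 408.6 440.9] [0.05 0.48 0.88]
2.404 360 [619.6 408.6 500.9] [0.05 0.48 0.88]
```

```bash
python3 - <<'E'
from h import *
s=r.read_state();q=s["joint_positions"]*[1,1,-1,1,-1,1,-1]
E=R.from_quat(s["eef_rot"]);print((E*chain(q,7).inv()).as_rotvec())
for ao in np.r_[1.6:2.2:.05]:
    a=lambda k:(R.from_rotvec([0,0,ao])*chain(q,k)).as_matrix()[:,2] 
    for d in(360,):
        print(ao.round(3),d,np.linalg.lstsq(np.c_[a(2),a(4),a(6)],s["tcp_pos"]-[0,0,d],rcond=None)[0].round(1), a(2).round(2))
E
```

```text
[-0.0024479  -0.00059211  0.30674424]
1.6 360 [-198.6  807.2 -384.1] [0.38 0.3  0.88]
1.65 360 [ -50.5  739.1 -225.6] [0.36 0.31 0.88]
1.7 360 [ 97.7 669.2 -66.2] [0.35 0.33 0.88]
1.75 360 [245.7 597.6  93.7] [0.33 0.35 0.88]
1.8 360 [393.1 524.5 253.7] [0.31 0.36 0.88]
1.85 360 [539.5 450.1 413.3] [0.29 0.38 0.88]
1.9 360 [684.6 374.5 572.3] [0.28 0.39 0.88]
1.95 360 [828.  298.1 730.2] [0.26 0.41 0.88]
2.0 360 [969.2 220.9 886.5] [0.23 0.42 0.88]
2.05 360 [1108.1  143.1 1041. ] [0.21 0.43 0.88]
2.1 360 [1244.2   65.  1193.2] [0.19 0.44 0.88]
2.15 360 [1377.2  -13.3 1342.7] [0.17 0.45 0.88]
2.2 360 [1506.7  -91.6 1489.2] [0.15 0.46 0.88]
```

Call:
servo_tool(
  series=[
    [[0, 0, 0, 0, 0, 0.09, 1], [0, 0, 0, 0, 0, 0.09, 1], [0, 0, 0, 0, 0, 0.09, 1], [0, 0, 0, 0, 0, 0, 1]],
  ],
)

```text
t: 0.5
tcp_pos: [234.1, 606.0, 230.8]
eef_rot: [0.387, 0.922, -0.0, 0.0]
wrist_force: [-0.6, 0.2, -0.3]
grip_width: 28.1
```

```bash
cat >>h.py <<'E'
def log():
    s=r.read_state();open("log.txt","a").write(repr([*map(float,s["joint_positions"]),*map(float,s["tcp_pos"]),*map(float,s["eef_rot"])])+"\n")
    print(s["t"],s["joint_positions"].round(4),s["tcp_pos"].round(1),s["eef_rot"].round(4),s["wrist_force"].round(1),s["grip_width"]);return s
E
python3 -c "
from h import *
log()"
```

```text
0.5 [-1.0009  0.4888 -0.3383  1.5534  0.1733  1.1301 -0.5999] [234.1 606.  230.8] [ 3.866e-01  9.222e-01 -5.000e-04  1.000e-04] [-0.6  0.2 -0.3] 28.11973772937145
```

Call:
servo_tool(
  series=[
    [[0.7, -0.7, 0, 0, 0, 0, 1], [0.7, -0.7, 0, 0, 0, 0, 1], [0, 0, 0, 0, 0, 0, 1], [0, 0, 0, 0, 0, 0, 1]],
  ],
)

```text
t: 0.9
tcp_pos: [132.9, 607.2, 231.3]
eef_rot: [0.383, 0.924, -0.0, -0.0]
wrist_force: [0.4, 0.3, 0.6]
grip_width: -0.0
```

```bash
python3 -c "
from h import *
log()"
```

```text
0.9 [-1.1196  0.4418 -0.3726  1.6276  0.1746  1.1053 -0.7526] [132.9 607.2 231.3] [ 3.826e-01  9.239e-01 -1.000e-04 -2.000e-04] [0.4 0.3 0.6] -0.047790104974406
```

Call:
servo_tool(
  series=[
    [[-0.3, -0.3, 0.4, 0, 0.09, 0, 1], [-0.3, -0.3, 0.4, 0, 0.09, 0, 1], [-0.3, -0.3, 0, 0, 0.09, 0, 1], [0, 0, 0, 0, 0, 0, 1], [0, 0, 0, 0, 0, 0, 1]],
  ],
)

```text
t: 1.4
tcp_pos: [136.7, 546.2, 184.6]
eef_rot: [0.381, 0.902, 0.077, -0.187]
wrist_force: [0.5, 0.3, -0.7]
grip_width: -0.1
```

```bash
python3 - <<'E'
from h import *
from scipy.optimize import least_squares
log()
D=np.array([[-.93876958,.50177151,-.42678827,1.55137023,.22081387,1.13827928,-.21032053,234.16,605.679,230.34,.18335916,.98304559,-.000867,-.000185]]+[eval(l) for l in open("log.txt")])
sg=np.array([1,1,-1,1,-1,1,-1])
def fk(p,q):
    O=R.from_rotvec([0,0,p[0]]);v=[(O*chain(q*sg,k)) for k in(2,4,6)]
    pts=[np.array([0,0,p[1]])]
    for L,e,V in zip(p[2:5],(p[5],0,p[6]),v):pts.append(pts[-1]+V.apply([e,0,L]))
    return pts
f=lambda p:np.concatenate([fk(p,d[:7])[-1]-d[7:10] for d in D])
s=least_squares(f,[1.82,360,450,490,320,0,0]);print(s.x.round(3),np.abs(s.fun).max(),np.linalg.svd(s.jac)[1])
g=lambda p:f(np.r_[p,0,0]);s2=least_squares(g,[1.82,360,450,490,320]);print(s2.x.round(3),s2.fun.round(1),np.linalg.svd(s2.jac)[1])
print([x.round() for x in fk(np.r_[s2.x,0,0],D[-1,:7])])
E
```

```text
1.4 [-0.6662  0.3583 -0.558   1.9786 -0.2869  0.7128 -0.2035] [136.7 546.2 184.6] [ 0.3809  0.9023  0.0771 -0.1866] [ 0.5  0.3 -0.7] -0.0731940264107532
[   2.221 -609.936  635.885  238.491 -520.137  310.615  142.534] 120.72348907125831 [1.23333560e+03 3.65174694e+00 3.02697390e+00 3.81966276e-01
 2.66568210e-01 6.39335434e-02 5.02704132e-02]
[    2.161 -1124.576  1053.206   191.972  -499.281] [-83.   44.2 -13.  -30.9  21.4  -8.3 113.4 -47.9   9.3   4.1 -50.4  12. ] [1.23256435e+03 3.47738189e+00 1.82128139e+00 2.84872077e-01
 1.16312239e-01]
[array([    0.,     0., -1125.]), array([  28.,  368., -138.]), array([ -57.,  488., -262.]), array([141., 496., 197.])]
```

```bash
cat >> h.py <<'E'
sg=np.array([-1,1,-1,1,-1,1,-1])
def fk(p,q):
    O=R.from_rotvec([0,0,p[0]]);v=[(O*chain(q*sg,k)) for k in(2,4,6)]
    pts=[np.array([0,0,p[1]])]
    for L,e,V in zip(p[2:5],p[5:8],v):pts.append(pts[-1]+V.apply([e,0,L]))
    return pts
E
python3 - <<'E'
from h import *
from scipy.optimize import least_squares
D=np.array([[-.93876958,.50177151,-.42678827,1.55137023,.22081387,1.13827928,-.21032053,234.16,605.679,230.34,.18335916,.98304559,-.000867,-.000185]]+[eval(l) for l in open("log.txt")])
for d in D:print((R.from_quat(d[10:])*chain(d[:7]*sg,7).inv()).as_rotvec().round(3), (chain(d[:7]*sg,7).inv()*R.from_quat(d[10:])).as_rotvec().round(3))
for n in(5,8):
    f=lambda p:np.concatenate([fk(np.r_[p,[0]*(8-n)],d[:7])[-1]-d[7:10] for d in D])
    s=least_squares(f,[0,360,450,490,320,0,0,0][:n],x_scale=[.01]+[100]*(n-1));print(s.x.round(3),s.fun.round(1),np.linalg.svd(s.jac)[1])
    for d in D[[0,-1]]:print([x.round() for x in fk(np.r_[s.x,0,0,0],d[:7])])
E
```

```text
[-1.000e-03 -3.000e-03 -1.571e+00] [-0.    -0.     1.571]
[-0.    -0.002 -1.571] [ 0.    -0.     1.571]
[-1.000e-03 -0.000e+00 -1.571e+00] [-0.    -0.     1.571]
[-0.437  0.442 -1.443] [ 0.    -0.     1.571]
[-3.50000e-02  3.17867e+02  5.17148e+02  4.60712e+02  3.47512e+02] [-0.2 -0.7 -0.4 -1.5 -1.  -0.8 -2.  -1.  -0.3  4.   3.2  1.5] [1.24383457e+03 3.47893693e+00 1.91083266e+00 2.84887519e-01
 1.10804698e-01]
[array([  0.,   0., 318.]), array([154., 195., 771.]), array([234., 606., 577.]), array([234., 605., 230.])]
[array([  0.,   0., 318.]), array([146., 107., 802.]), array([234., 448., 505.]), array([141., 549., 186.])]
[-4.10000e-02  3.79082e+02  4.95138e+02  4.85931e+02  3.47129e+02
  1.66320e+01  2.60050e+01  1.42810e+01] [ 0.2  0.   0.3  0.  -0.3 -0.4 -0.2  0.2  0.1 -0.  -0.   0. ] [1.24379458e+03 3.96010932e+00 3.37082719e+00 4.21823088e-01
 2.54033993e-01 2.16551329e-01 6.04611686e-02 2.19194444e-02]
[array([  0.,   0., 379.]), array([158., 198., 805.]), array([237., 620., 578.]), array([234., 606., 231.])]
[array([  0.,   0., 379.]), array([153., 111., 837.]), array([238., 456., 504.]), array([137., 546., 185.])]
```

```bash
python3 - <<'E'
import cv2,numpy as np
from h import *
a=cv2.imread("pics/scene0.png")[0:210,200:460];b=cv2.imread("pics/top0.png")[70:230,260:480]
A=cv2.resize(a,(780,630))[:630]; 
cv2.imwrite("pics/lamp.png",np.vstack([cv2.resize(a,None,fx=1.48,fy=1.48)[:,:384][:311].copy() if 0 else cv2.resize(a,(390,315)),cv2.resize(b,(390,284))]))
E
```

```text
(no output)
```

View pics/lamp.png

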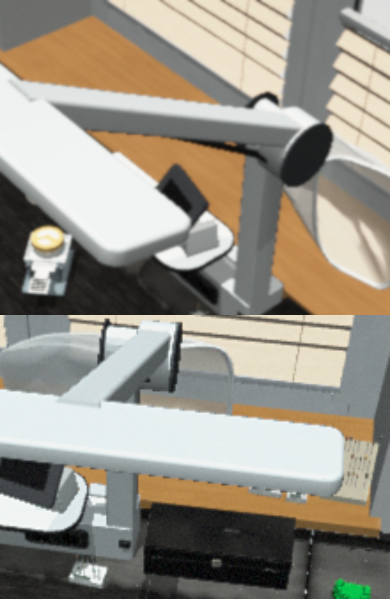

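```bash
python3 - <<'E'
from h import *
ps=[(267,167),(325,146),(401,101),(220,63)];pt=[(443,165),(452,138),(345,88),(308,115)]
X=tri(ps,pt)
for x,a,b in zip(X,ps,pt):print(x.round(),(proj("scene",x)-a).round(1),(proj("top",x)-b).round(1))
E
```

```text
[ 243. -293.  740.] [ 0.4 -1.1] [0.2 0.9]
[ 337. -305.  728.] [-0.7  2. ] [-0.3 -1.8]
[816. -34. 430.] [ 1.4 -4.2] [0.5 3.9]
[342. -29. 729.] [ 1.  -2.9] [0.5 2.8]
```

```bash
cat >> h.py <<'E'
def data():
    return np.array([[-.93876958,.50177151,-.42678827,1.55137023,.22081387,1.13827928,-.21032053,234.16,605.679,230.34,.18335916,.98304559,-.000867,-.000185]]+[eval(l) for l in open("log.txt")])
TO=R.from_rotvec([0,0,np.pi/2])
PIV=None
def fit():   # d + 3 link vectors, regularised to zero offsets
    from scipy.optimize import least_squares
    D=data();p0=np.array([360,0,0,490,0,0,480,0,0,347.]);w=np.array([40]+[30,30,60]*3)
    return least_squares(lambda p:np.r_[np.concatenate([pts(p,d[:7])[-1]-d[7:10] for d in D]),(p-p0)/w],p0).x
def pts(p,q):
    P=[np.array([0,0,p[0]])]
    for i,k in enumerate((2,4,6)):P.append(P[-1]+chain(q*sg,k).apply(p[1+3*i:4+3*i]))
    return P
def jac(p,q):
    F=R.identity();o=np.zeros((3,7));ax=np.zeros((3,7));P=pts(p,q)
    org=[P[0],P[0],P[1],P[1],P[2],P[2],P[3]]
    for i in range(7):
        ax[:,i]=F.apply([0,0,sg[i]] if i%2==0 else [0,1,0]);o[:,i]=org[i];F=F*R.from_euler("ZY"[i%2],q[i]*sg[i])
    return np.r_[np.cross(ax.T,P[3]-o.T).T/1000,ax],P[3],F*TO
def go(p,q,rows,mode="pinv",sub=2,tgt=None):
    """rows in tool units; returns list of q after each row"""
    J,x,E=jac(p,q) 
    if tgt is None:tgt=(x,E)
    xt,Et=tgt;out=[];W=np.ones(7)
    for row in rows:
        row=np.array(row,float);xt=xt+Et.apply(row[:3]*50);Et=Et*R.from_rotvec(row[3:6]*np.pi/2)
        for k in range(4):
            J,x,E=jac(p,q);e=np.r_[(xt-x)/1000,(Et*E.inv()).as_rotvec()]
            dq=np.linalg.pinv(J)@e
            q=q+dq/(2 if k==0 else 1)
        out.append(q)
    return out,(xt,Et)
E
python3 - <<'E'
from h import *
p=fit();print(p.round(1));D=data()
print([ (pts(p,d[:7])[-1]-d[7:10]).round(1) for d in D])
mv=[[[0,0,0,0,0,.09]]*3,[[.7,-.7,0,0,0,0]]*2,[[-.3,-.3,.4,0,.09,0]]*2+[[-.3,-.3,0,0,.09,0]]]
for i,m in enumerate(mv):
    o,_=go(p,D[i,:7],m);print((o[-1]-D[i,:7]).round(3),(D[i+1,:7]-D[i,:7]).round(3))
E
```

```text
[354.    2.8 -13.  502.1   2.3 -10.9 469.3  -0.7  -2.9 360.8]
[array([-0.,  0., -0.]), array([-0.1, -0.1, -0. ]), array([0.1, 0.1, 0.1]), array([-0., -0., -0.])]
[-0.061 -0.012  0.088  0.002 -0.047 -0.008 -0.388] [-0.062 -0.013  0.089  0.002 -0.048 -0.008 -0.39 ]
[-0.118 -0.046 -0.031  0.075  0.001 -0.025 -0.158] [-0.119 -0.047 -0.034  0.074  0.001 -0.025 -0.153]
[ 0.465 -0.085 -0.197  0.36  -0.487 -0.4    0.583] [ 0.453 -0.084 -0.185  0.351 -0.462 -0.392  0.549]
```

```bash
cat > plan.py <<'E'
from h import *
import pickle
p=fit();V=[p[1:4],p[4:7],p[7:10]]
def rot(ax,t):
    c,s=np.cos(t),np.sin(t)
    return np.array([[c,-s,0],[s,c,0],[0,0,1]]) if ax==0 else np.array([[c,0,s],[0,1,0],[-s,0,c]])
TOm=TO.as_matrix()
def fj(q):
    F=np.eye(3);P=[np.array([0,0,p[0]])];ax=[];o=[]
    for i in range(7):
        ax.append(F[:,2]*sg[i] if i%2==0 else F[:,1].copy());o.append(P[-1]);F=F@rot(i%2,q[i]*sg[i])
        if i in(1,3,5):P.append(P[-1]+F@V[i//2])
    ax=np.array(ax);o=np.array(o)
    return np.r_[np.cross(ax,P[-1]-o).T/1000,ax.T],P,F@TOm
def rv(M):return R.from_matrix(M).as_rotvec()
def pose(c):
    r_,az,z,psi,tx,ty=c
    return np.array([r_*np.cos(az),r_*np.sin(az),z]),(R.from_euler("Z",az+psi)*R.from_rotvec([tx,ty,0])*R.from_rotvec([np.pi,0,0])).as_matrix()
lo=np.array([243,-305,700.]);hi=np.array([340,305,745.]);A=np.array([342,-30,728.]);B=np.array([816,-34,432.])
def clear(P):
    S=[];rad=[]
    for a,b,ra in((P[0],P[1],65),(P[1],P[2],62),(P[2],P[3],58)):
        for t in np.linspace(0,1,9):S.append(a+(b-a)*t);rad.append(ra)
    S.append(P[1]);rad.append(78);S=np.array(S);rad=np.array(rad)
    d=np.linalg.norm(S-np.clip(S,lo,hi),axis=1)-rad
    t=np.clip((S-A)@(B-A)/((B-A)@(B-A)),0,1);d2=np.linalg.norm(S-A-t[:,None]*(B-A),axis=1)-32-rad
    tz=S[9:18,2].min()-120
    return min(d.min(),d2.min(),tz)
LO=np.array([-2.88,-.31,-1.54,.2,-1.41,.19,-2.57]);HI=np.array([2.88,2.03,1.56,2.42,4.55,2.02,2.57])
def roll(q,vias,full=False):
    _,P,E=fj(q);x0=P[-1];prev=None;qs=[q];tg=[(x0,E)];minc=[];cost=0
    c0=None
    # current cylindrical params
    az=np.arctan2(x0[1],x0[0]);T=R.from_matrix(E)*R.from_rotvec([-np.pi,0,0]);
    best=None
    eu=T.as_euler("ZYX");c0=np.array([np.hypot(*x0[:2]),az,x0[2],eu[0]-az,0,0]);
    tl=(R.from_euler("Z",-eu[0])*T).as_rotvec();c0[4:]=tl[:2]
    c0[3]=(c0[3]+np.pi)%(2*np.pi)-np.pi
    for c in vias:
        a,b=pose(c0),pose(c);
        n=int(np.ceil(max(abs(c[0]-c0[0])/38+.0,np.hypot(c[0]*abs(c[1]-c0[1]),c[2]-c0[2])/38,abs(c[1]+c[3]-c0[1]-c0[3])/.12,np.hypot(*(c[4:]-c0[4:]))/.12,1)))
        for k in range(1,n+1):
            xt,Et=pose(c0+(c-c0)*k/n)
            for it in range(3):
                J,P,E=fj(q);e=np.r_[(xt-P[-1])/1000,rv(Et@E.T)]
                if it==2 and np.abs(e).max()<2e-3:break
                q=q+np.linalg.solve(J@J.T+1e-5*np.eye(6),e)@J*(.5 if it==0 else 1)
            cl=clear(P);minc.append(cl);dq=np.abs(q-qs[-1]).max()
            cost+=max(0,30-cl)**2/100+max(0,dq-.15)*100+50*np.maximum(0,np.maximum(LO+.06-q,q-HI+.06)).sum()+ 1e3*max(0,np.abs(e).max()-.02)
            qs.append(q);tg.append((xt,Et))
            if cost>5e4:return cost+1e4*(len(vias)),qs,tg,minc
        c0=c
    cost+=.05*len(qs)
    return cost,qs,tg,minc
E
cat > opt.py <<'E'
from plan import *
import sys,time
from concurrent.futures import ProcessPoolExecutor as PE
q0=data()[-1,:7]
NV=3
# via: r,az,z,psi,tx,ty ; final psi,tx,ty
mu0=np.array([450,1.9,300,-1.,0,0, 450,1.,300,-1,0,0, 480,-.2,300,-1,0,0, -1,0,0.])
sd0=np.array([70,.6,80,1.0,.4,.4]*3+[1.,.15,.15])
lb=np.array([330,-1.5,200,-4,-.7,-.7]*3+[-4,-.3,-.3]);ub=np.array([600,2.4,520,4,.7,.7]*3+[4,.3,.3])
def vias(v):return [v[6*i:6*i+6] for i in range(NV)]+[np.array([556,-.432,130,*v[18:21]])]
def f(v):
    try:return roll(q0,vias(v))[0]
    except Exception:return 1e6
def run(seed):
    g=np.random.default_rng(seed);mu,sd=mu0.copy(),sd0.copy();bv,bc=None,1e9;t=time.time();first=True
    while time.time()-t<200:
        n=120 if first else 40;first=False
        X=np.clip(mu+sd*g.standard_normal((n,21)),lb,ub);C=np.array([f(x) for x in X]);i=np.argsort(C)[:8]
        if C[i[0]]<bc:bc,bv=C[i[0]],X[i[0]]
        mu=.3*mu+.7*X[i].mean(0);sd=np.maximum(.4*sd+.6*X[i].std(0),.02*sd0)
    return bc,bv
if __name__=="__main__":
    import os
    t=time.time();f(mu0);print("one",time.time()-t,os.cpu_count())
    with PE(os.cpu_count()) as ex:R_=sorted(ex.map(run,range(os.cpu_count())),key=lambda a:a[0])
    pickle.dump(R_,open("best.pkl","wb"))
    for c,v in R_[:6]:print(round(c,2),v.round(2).tolist())
    c,qs,tg,m=roll(q0,vias(R_[0][1]));print(len(qs),min(m),m[-1],qs[-1].round(2))
E
OMP_NUM_THREADS=1 timeout 400 python3 opt.py
```

```text
one 0.10981225967407227 4
42.56 [392.09, 1.52, 347.2, 1.52, -0.12, -0.05, 400.51, 1.37, 238.9, -0.29, -0.1, -0.21, 410.37, -0.25, 240.07, -0.49, -0.01, -0.46, -0.34, 0.23, -0.3]
64.77 [403.37, 1.41, 299.86, 0.28, 0.15, -0.37, 452.26, 1.82, 286.28, -0.11, 0.02, -0.27, 408.2, -0.27, 224.28, -0.29, -0.14, -0.47, -0.2, 0.17, -0.3]
68.33 [365.22, 1.63, 299.36, -0.7, 0.66, 0.03, 434.21, 1.07, 258.36, -0.54, 0.22, -0.33, 438.43, -0.29, 257.74, -0.51, 0.13, -0.49, -0.58, 0.29, -0.3]
167.11 [476.79, 1.83, 359.63, 0.77, 0.08, 0.09, 451.7, 1.67, 291.13, -0.48, 0.34, -0.34, 415.15, -0.32, 233.01, -0.65, 0.35, -0.24, -0.79, 0.12, -0.21]
46 -7.3235169896555306 -0.3263762168804405 [ 1.12  0.37 -0.75  2.18  0.4   0.35 -2.25]
```

```bash
cat > opt2.py <<'E'
import opt
from opt import *
NV=4
sd0=np.array([50,.3,60,.7,.3,.3]*4+[.7,.15,.15])*.7
lb=np.array([330,-1.5,200,-4,-.8,-.8]*4+[-4,-.4,-.4]);ub=np.array([600,2.4,520,4,.8,.8]*4+[4,.4,.4])
def vias(v):return [v[6*i:6*i+6] for i in range(NV)]+[np.array([556,-.432,120,*v[24:27]])]
def f(v):
    try:return roll(q0,vias(v))[0]
    except Exception:return 1e6
B=pickle.load(open("best.pkl","rb"))
def run(s):
    b=B[[0,0,1,2][s]][1];mu=np.r_[b[:12],(b[6:12]+b[12:18])/2,b[12:]] ;sd=sd0.copy();g=np.random.default_rng(s+9);bv,bc=mu.copy(),f(mu);t=time.time()
    while time.time()-t<400:
        X=np.clip(mu+sd*g.standard_normal((36,27)),lb,ub);X[0]=bv;C=np.array([f(x) for x in X]);i=np.argsort(C)[:8]
        if C[i[0]]<bc:bc,bv=C[i[0]],X[i[0]]
        mu=.2*mu+.8*X[i].mean(0);sd=np.maximum(.6*sd+.4*X[i].std(0),.02*sd0)
    return bc,bv
if __name__=="__main__":
    with PE(4) as ex:R_=sorted(ex.map(run,range(4)),key=lambda a:a[0])
    pickle.dump(R_,open("best2.pkl","wb"))
    for c,v in R_:
        c,qs,tg,m=roll(q0,vias(v));print(round(c,2),len(qs),min(m).round(1),round(m[-1],1),v.round(2).tolist())
        print(np.round(m).astype(int).tolist(),qs[-1].round(2))
E
OMP_NUM_THREADS=1 timeout 500 python3 opt2.py
```

```text
10.24 40 17.0 41.9 [379.69, 1.74, 285.88, 0.44, 0.25, -0.48, 443.12, 1.82, 263.45, -0.12, 0.42, -0.4, 461.76, 0.87, 239.03, -0.12, -0.12, -0.43, 401.14, -0.35, 215.7, -0.34, -0.15, -0.41, -0.2, 0.29, -0.39]
[27, 57, 85, 107, 116, 129, 142, 153, 164, 158, 151, 144, 138, 132, 126, 120, 115, 110, 105, 99, 94, 81, 71, 62, 55, 46, 39, 34, 30, 27, 26, 25, 25, 24, 17, 17, 22, 25, 42] [ 1.4   0.5  -1.01  2.23  0.74  0.25 -2.34]
13.15 49 16.0 52.8 [386.73, 1.61, 291.45, 1.51, -0.19, -0.23, 405.74, 1.36, 240.98, -0.31, 0.12, -0.16, 410.75, 0.77, 219.56, -0.27, -0.05, -0.29, 415.39, -0.21, 212.24, -0.46, -0.05, -0.42, -0.23, 0.35, -0.36]
[18, 41, 64, 86, 106, 122, 129, 133, 136, 139, 142, 144, 145, 145, 145, 144, 143, 141, 139, 137, 134, 132, 130, 128, 126, 114, 103, 95, 89, 81, 75, 71, 62, 56, 48, 40, 35, 31, 28, 26, 26, 26, 24, 16, 17, 20, 28, 53] [ 1.46  0.54 -1.04  2.22  0.62  0.26 -2.22]
16.22 48 14.9 47.6 [409.88, 1.46, 324.04, 1.69, -0.24, -0.1, 407.28, 1.38, 228.96, -0.17, 0.05, -0.24, 416.23, 0.69, 241.29, -0.38, -0.11, -0.31, 404.68, -0.21, 221.84, -0.41, -0.11, -0.45, -0.3, 0.36, -0.33]
[15, 34, 53, 73, 87, 99, 106, 111, 116, 120, 123, 126, 128, 130, 131, 132, 134, 135, 137, 139, 142, 146, 151, 157, 142, 128, 115, 103, 91, 80, 69, 56, 48, 43, 41, 35, 31, 29, 28, 28, 29, 31, 21, 15, 18, 23, 48] [ 1.43  0.52 -1.01  2.22  0.58  0.25 -2.26]
26.93 38 9.6 18.8 [348.02, 1.76, 313.58, -0.24, 0.68, -0.27, 432.95, 1.51, 260.55, -0.15, 0.21, -0.34, 435.97, 0.39, 238.11, -0.56, 0.06, -0.43, 421.86, -0.33, 243.8, -0.53, 0.05, -0.47, -0.44, 0.36, -0.31]
[20, 38, 53, 64, 73, 78, 84, 89, 99, 111, 126, 142, 129, 117, 107, 98, 90, 83, 77, 70, 63, 57, 52, 48, 42, 36, 31, 27, 25, 23, 23, 23, 25, 23, 16, 10, 19] [ 1.17  0.39 -0.74  2.24  0.19  0.19 -2.09]
```

```bash
cat > rows.py <<'E'
from opt2 import *
def torows(x,E,tg):
    out=[]
    for xt,Et in tg:
        d=E.T@(xt-x)/50;w=rv(E.T@Et)/(np.pi/2);row=np.round(np.r_[d,w],2);row[3:]=np.clip(row[3:],-.09,.09)
        out.append(row.tolist()+[1]);x=x+E@row[:3]*50;E=E@R.from_rotvec(row[3:]*np.pi/2).as_matrix()
    return out
if __name__=="__main__":
    v=pickle.load(open("best2.pkl","rb"))[0][1]
    c,qs,tg,m=roll(q0,vias(v));s=r.read_state();rows=torows(s["tcp_pos"],R.from_quat(s["eef_rot"]).as_matrix(),tg[1:])
    pickle.dump((qs,tg,m),open("traj.pkl","wb"))
    for i in range(0,len(rows),10):print(rows[i:i+10]);j=min(i+10,len(rows));print("  expect",tg[j][0].round(),qs[j].round(3))
E
python3 rows.py
```

```text
[[0.47, -1.11, -0.24, 0.02, 0.01, 0.03, 1], [0.28, -1.12, -0.25, 0.02, 0.01, 0.02, 1], [0.14, -1.1, -0.27, 0.02, 0.01, 0.03, 1], [-0.02, -1.06, -0.3, 0.02, 0.02, 0.02, 1], [-0.14, -1.0, -0.33, 0.02, 0.01, 0.03, 1], [0.26, 0.03, 0.26, -0.0, 0.01, 0.07, 1], [0.26, 0.0, 0.27, -0.01, 0.01, 0.07, 1], [0.25, -0.05, 0.27, -0.01, 0.01, 0.08, 1], [0.24, -0.09, 0.28, 0.0, 0.02, 0.07, 1], [0.12, 0.66, -0.21, -0.05, 0.02, 0.03, 1]]
  expect [-73. 439. 261.] [-0.585 -0.155 -0.796  2.32  -0.843  0.784 -0.775]
[[0.11, 0.68, -0.17, -0.04, 0.02, 0.04, 1], [0.11, 0.68, -0.15, -0.05, 0.01, 0.04, 1], [0.11, 0.69, -0.13, -0.05, 0.01, 0.04, 1], [0.1, 0.71, -0.09, -0.05, 0.02, 0.04, 1], [0.09, 0.7, -0.05, -0.04, 0.01, 0.04, 1], [0.09, 0.72, -0.04, -0.05, 0.0, 0.04, 1], [0.08, 0.71, 0.0, -0.05, 0.01, 0.04, 1], [0.08, 0.72, 0.03, -0.05, 0.0, 0.04, 1], [0.07, 0.72, 0.07, -0.05, 0.0, 0.04, 1], [0.06, 0.72, 0.1, -0.05, 0.0, 0.04, 1]]
  expect [270. 373. 241.] [ 0.125 -0.218 -1.154  2.306 -0.056  0.525 -1.768]
[[0.06, 0.72, 0.13, -0.05, -0.0, 0.04, 1], [-0.06, 0.85, 0.13, -0.03, -0.01, 0.06, 1], [-0.05, 0.85, 0.
[... 165 characters left out ...]
1, 0.81, 0.16, -0.03, -0.01, 0.07, 1], [0.01, 0.79, 0.16, -0.03, -0.01, 0.06, 1], [0.01, 0.79, 0.17, -0.02, -0.01, 0.06, 1], [0.03, 0.78, 0.16, -0.03, -0.01, 0.07, 1]]
  expect [420.   9. 223.] [ 0.936 -0.223 -1.187  2.356  0.212  0.586 -2.253]
[[0.04, 0.78, 0.17, -0.03, -0.01, 0.06, 1], [0.05, 0.76, 0.17, -0.03, -0.01, 0.06, 1], [0.06, 0.75, 0.18, -0.03, -0.01, 0.07, 1], [0.07, 0.73, 0.18, -0.03, -0.01, 0.06, 1], [0.42, -0.14, 0.59, 0.05, -0.01, 0.0, 1], [0.44, -0.09, 0.59, 0.06, 0.0, 0.01, 1], [0.44, -0.01, 0.6, 0.06, -0.0, 0.0, 1], [0.44, 0.06, 0.6, 0.06, -0.01, 0.0, 1], [0.45, 0.13, 0.58, 0.05, 0.0, 0.01, 1]]
  expect [ 505. -233.  120.] [ 1.403  0.501 -1.007  2.234  0.741  0.253 -2.341]
```

Call:
servo_tool(
  series=[
    [[0.24, -0.55, -0.12, 0.01, 0, 0.02, 1], [0.23, -0.56, -0.12, 0.01, 0.01, 0.01, 1], [0.14, -0.56, -0.12, 0.01, 0, 0.01, 1], [0.14, -0.56, -0.13, 0.01, 0.01, 0.01, 1], [0.07, -0.55, -0.13, 0.01, 0, 0.02, 1], [0.07, -0.55, -0.14, 0.01, 0.01, 0.01, 1], [-0.01, -0.53, -0.15, 0.01, 0.01, 0.01, 1], [-0.01, -0.53, -0.15, 0.01, 0.01, 0.01, 1], [-0.07, -0.5, -0.16, 0.01, 0, 0.02, 1], [-0.07, -0.5, -0.17, 0.01, 0.01, 0.01, 1]],
  ],
)

```text
t: 2.4
tcp_pos: [-68.4, 377.5, 291.3]
eef_rot: [0.446, 0.855, 0.005, -0.265]
wrist_force: [0.2, 0.3, -0.3]
grip_width: 0.1
```

```bash
cat > rep.py <<'E'
from rows import *
import sys
i0=int(sys.argv[1]);n=int(sys.argv[2]) if len(sys.argv)>2 else 10
s=log();qs,tg,m=pickle.load(open("traj.pkl","rb"))
q=s["joint_positions"];print("dq",(q-qs[i0]).round(3),"dx",(s["tcp_pos"]-tg[i0][0]).round(1),"clear",clear(fj(q)[1]).round(1))
rows=torows(s["tcp_pos"],R.from_quat(s["eef_rot"]).as_matrix(),tg[i0+1:i0+1+n]);print(rows)
o,_=go(p,q,rows);print("pred clear",[int(clear(fj(a)[1])) for a in o],o[-1].round(2))
E
python3 rep.py 5
```

```text
2.4 [-0.62   -0.2203 -0.6237  2.2941 -0.7688  1.0729 -0.2309] [-68.4 377.5 291.3] [ 0.4456  0.8549  0.0051 -0.2655] [ 0.2  0.3 -0.3] 0.13892603051131652
dq [-0.022 -0.006  0.006 -0.012  0.005  0.002 -0.019] dx [-5.4  3.   5.5] clear 116.4
[[0.11, 0.11, 0.29, -0.01, 0.01, 0.08, 1], [0.26, -0.0, 0.26, -0.0, 0.01, 0.07, 1], [0.25, -0.05, 0.28, -0.01, 0.01, 0.07, 1], [0.24, -0.09, 0.28, -0.0, 0.02, 0.08, 1], [0.12, 0.66, -0.21, -0.05, 0.02, 0.03, 1], [0.12, 0.67, -0.18, -0.05, 0.02, 0.04, 1], [0.11, 0.69, -0.14, -0.04, 0.01, 0.04, 1], [0.11, 0.69, -0.13, -0.05, 0.01, 0.04, 1], [0.1, 0.7, -0.09, -0.05, 0.02, 0.04, 1], [0.1, 0.71, -0.06, -0.05, 0.01, 0.04, 1]]
pred clear [129, 138, 152, 161, 157, 151, 140, 134, 132, 126] [-0.38 -0.21 -0.83  2.33 -0.53  0.59 -1.2 ]
```

Call:
servo_tool(
  series=[
    [[0.26, 0.03, 0.26, 0, 0.01, 0.07, 1], [0.26, 0, 0.27, -0.01, 0.01, 0.07, 1], [0.25, -0.05, 0.27, -0.01, 0.01, 0.08, 1], [0.24, -0.09, 0.28, 0, 0.02, 0.07, 1], [0.12, 0.66, -0.21, -0.05, 0.02, 0.03, 1], [0.11, 0.68, -0.17, -0.04, 0.02, 0.04, 1], [0.11, 0.68, -0.15, -0.05, 0.01, 0.04, 1], [0.11, 0.69, -0.13, -0.05, 0.01, 0.04, 1], [0.1, 0.71, -0.09, -0.05, 0.02, 0.04, 1], [0, 0, 0, 0, 0, 0, 1]],
  ],
)

```text
t: 3.4
tcp_pos: [64.8, 450.7, 258.7]
eef_rot: [0.774, 0.59, 0.11, -0.2]
wrist_force: [0.2, 0.2, 0.5]
grip_width: 0.1
```

```bash
python3 rep.py 14
```

```text
3.4 [-0.4383 -0.2068 -0.8087  2.3144 -0.6094  0.6298 -1.0986] [ 64.8 450.7 258.7] [ 0.7743  0.5901  0.1104 -0.2003] [0.2 0.2 0.5] 0.062291187399568335
dq [-0.016 -0.003  0.007 -0.011  0.013 -0.001 -0.017] dx [-3.2  5.   5.4] clear 132.6
[[-0.02, 0.81, -0.01, -0.05, 0.0, 0.04, 1], [0.08, 0.72, -0.02, -0.04, 0.01, 0.04, 1], [0.08, 0.71, -0.0, -0.05, 0.0, 0.04, 1], [0.07, 0.72, 0.03, -0.05, 0.01, 0.04, 1], [0.06, 0.73, 0.06, -0.05, -0.0, 0.04, 1], [0.06, 0.72, 0.1, -0.05, -0.0, 0.04, 1], [0.05, 0.71, 0.13, -0.05, -0.01, 0.04, 1], [-0.07, 0.86, 0.13, -0.03, -0.01, 0.07, 1], [-0.04, 0.85, 0.14, -0.03, -0.01, 0.06, 1], [-0.04, 0.83, 0.14, -0.03, -0.01, 0.06, 1]]
pred clear [125, 117, 111, 109, 104, 99, 91, 78, 67, 59] [ 0.48 -0.2  -1.23  2.31  0.16  0.56 -2.05]
```

Call:
servo_tool(
  series=[
    [[-0.02, 0.81, -0.01, -0.05, 0, 0.04, 1], [0.08, 0.72, -0.02, -0.04, 0.01, 0.04, 1], [0.08, 0.71, 0, -0.05, 0, 0.04, 1], [0.07, 0.72, 0.03, -0.05, 0.01, 0.04, 1], [0.06, 0.73, 0.06, -0.05, 0, 0.04, 1], [0.06, 0.72, 0.1, -0.05, 0, 0.04, 1], [0.05, 0.71, 0.13, -0.05, -0.01, 0.04, 1], [-0.07, 0.86, 0.13, -0.03, -0.01, 0.07, 1], [-0.04, 0.85, 0.14, -0.03, -0.01, 0.06, 1], [0, 0, 0, 0, 0, 0, 1]],
  ],
)

```text
t: 4.4
tcp_pos: [353.1, 280.2, 233.8]
eef_rot: [0.944, 0.249, 0.215, 0.012]
wrist_force: [-1.3, 0.2, -0.8]
grip_width: 0.1
```

```bash
python3 rep.py 23 9
```

```text
4.4 [ 0.3924 -0.1936 -1.2151  2.3032  0.1418  0.5585 -2.0111] [353.1 280.2 233.8] [0.9442 0.2491 0.2153 0.0118] [-1.3  0.2 -0.8] 0.055478883106004136
dq [-0.025  0.034  0.023 -0.011  0.07   0.02  -0.054] dx [ 0.6 -3.4 -1.7] clear 67.5
[[0.0, 0.78, 0.11, -0.02, -0.0, 0.06, 1], [-0.03, 0.83, 0.14, -0.03, -0.01, 0.06, 1], [-0.02, 0.82, 0.14, -0.03, -0.01, 0.07, 1], [0.0, 0.81, 0.15, -0.03, -0.01, 0.06, 1], [0.01, 0.8, 0.15, -0.03, -0.01, 0.06, 1], [0.01, 0.79, 0.16, -0.03, -0.01, 0.07, 1], [0.03, 0.78, 0.17, -0.03, -0.01, 0.06, 1], [0.04, 0.77, 0.17, -0.03, -0.01, 0.06, 1], [0.05, 0.76, 0.17, -0.03, -0.01, 0.07, 1]]
pred clear [61, 52, 44, 37, 32, 29, 27, 26, 25] [ 0.96 -0.18 -1.06  2.36  0.33  0.62 -2.41]
```

Call:
servo_tool(
  series=[
    [[0, 0.78, 0.11, -0.02, 0, 0.06, 1], [-0.03, 0.83, 0.14, -0.03, -0.01, 0.06, 1], [-0.02, 0.82, 0.14, -0.03, -0.01, 0.07, 1], [0, 0.81, 0.15, -0.03, -0.01, 0.06, 1], [0.01, 0.8, 0.15, -0.03, -0.01, 0.06, 1], [0, 0, 0, 0, 0, 0, 1]],
  ],
)

```text
t: 5.0
tcp_pos: [419.4, 89.2, 226.4]
eef_rot: [0.976, -0.01, 0.206, 0.068]
wrist_force: [-0.3, 0.4, 0.1]
grip_width: -0.2
```

```bash
python3 rep.py 28 11; cat > opt3.py <<'E'
from rows import *
q=r.read_state()["joint_positions"]
_,_,_=0,0,0
v0=pickle.load(open("best2.pkl","rb"))[0][1]
sd0=np.array([30,.1,30,.3,.2,.2,.3,.1,.1]);lb=np.array([380,-.6,190,-3,-.8,-.8,-3,-.4,-.4]);ub=np.array([520,0,300,3,.8,.8,3,.4,.4])
vi=lambda v:[v[:6],np.array([556,-.432,120,*v[6:]])]
def run(s):
    mu=v0[18:27].copy();sd=sd0.copy();g=np.random.default_rng(s);h=lambda v:roll(q,vi(v))[0];bv,bc=mu,h(mu);t=time.time()
    while time.time()-t<60:
        X=np.clip(mu+sd*g.standard_normal((24,9)),lb,ub);X[0]=bv;C=np.array([h(x) for x in X]);i=np.argsort(C)[:6]
        if C[i[0]]<bc:bc,bv=C[i[0]],X[i[0]]
        mu=X[i].mean(0);sd=np.maximum(.6*sd+.4*X[i].std(0),.02*sd0)
    return bc,bv
with PE(4) as ex:B3=sorted(ex.map(run,range(4)),key=lambda a:a[0])
c,qs,tg,m=roll(q,vi(B3[0][1]));print(c,B3[0][1].round(2),np.round(m).astype(int),qs[-1].round(2))
pickle.dump((qs,tg,m),open("traj.pkl","wb"));print(len(qs),fj(qs[-1])[2].round(2))
E
OMP_NUM_THREADS=1 python3 opt3.py; sed -i 's/log()/r.read_state()/' rep.py; python3 rep.py 0 20
```

```text
5.0 [ 0.6973 -0.1938 -1.1154  2.3415  0.2314  0.5781 -2.2052] [419.4  89.2 226.4] [ 0.9761 -0.0103  0.206   0.0684] [-0.3  0.4  0.1] -0.19516388521043201
dq [-0.094  0.034  0.087 -0.003  0.061  0.009 -0.039] dx [-0.5  0.5 -0.1] clear 33.1
[[0.02, 0.8, 0.16, -0.03, -0.01, 0.07, 1], [0.03, 0.78, 0.16, -0.03, -0.01, 0.06, 1], [0.04, 0.77, 0.17, -0.03, -0.01, 0.06, 1], [0.05, 0.76, 0.18, -0.03, -0.01, 0.07, 1], [0.06, 0.75, 0.18, -0.03, -0.01, 0.06, 1], [0.06, 0.74, 0.18, -0.03, -0.01, 0.06, 1], [0.43, -0.15, 0.59, 0.06, -0.01, 0.01, 1], [0.44, -0.08, 0.59, 0.05, 0.0, 0.0, 1], [0.43, -0.02, 0.6, 0.06, -0.0, 0.0, 1], [0.45, 0.07, 0.6, 0.06, -0.0, 0.01, 1], [0.44, 0.12, 0.58, 0.06, -0.01, 0.0, 1]]
pred clear [29, 27, 25, 25, 26, 27, 17, 15, 18, 20, 37] [ 1.36  0.47 -0.94  2.23  0.53  0.23 -2.14]
6.685477893553582 [ 4.0339e+02 -6.0000e-01  2.1101e+02 -3.4000e-01 -1.1000e-01 -3.9000e-01
 -2.0000e-01  3.1000e-01 -3.6000e-01] [29 26 24 23 23 23 24 26 29 26 25 26 23 33] [ 1.32  0.46 -0.88  2.21  0.3   0.25 -1.92]
15 [[ 0.73 -0.52  0.45]
 [-0.59 -0.8   0.04]
 [ 0.35 -0.3  -0.89]]
dq [0. 0. 0. 0. 0. 0. 0.] dx [-0.  0. -0.] clear 33.1
[[0.04, 0.75, 0.16, -0.02, -0.01, 0.04, 1], [0.03, 0.75, 0.16, -0.03, -0.01, 0.06, 1], [0.04, 0.74, 0.17, -0.02, -0.01, 0.06, 1], [0.05, 0.73, 0.16, -0.02, -0.01, 0.07, 1], [0.07, 0.73, 0.16, -0.03, -0.01, 0.06, 1], [0.08, 0.72, 0.17, -0.02, -0.01, 0.06, 1], [0.09, 0.72, 0.16, -0.03, -0.01, 0.06, 1], [0.09, 0.71, 0.17, -0.02, -0.01, 0.06, 1], [0.11, 0.7, 0.17, -0.02, -0.01, 0.06, 1], [0.31, -0.52, 0.46, 0.06, -0.0, -0.02, 1], [0.32, -0.49, 0.51, 0.07, -0.01, -0.03, 1], [0.32, -0.46, 0.54, 0.07, -0.0, -0.03, 1], [0.32, -0.42, 0.58, 0.06, -0.01, -0.02, 1], [0.32, -0.39, 0.62, 0.07, -0.02, -0.03, 1]]
pred clear [28, 25, 24, 23, 22, 23, 23, 26, 29, 25, 23, 27, 22, 32] [ 1.33  0.46 -0.89  2.2   0.29  0.26 -1.9 ]
```

Call:
servo_tool(
  series=[
    [[0.04, 0.75, 0.16, -0.02, -0.01, 0.04, 1], [0.03, 0.75, 0.16, -0.03, -0.01, 0.06, 1], [0.04, 0.74, 0.17, -0.02, -0.01, 0.06, 1], [0.05, 0.73, 0.16, -0.02, -0.01, 0.07, 1], [0.07, 0.73, 0.16, -0.03, -0.01, 0.06, 1], [0.08, 0.72, 0.17, -0.02, -0.01, 0.06, 1], [0.09, 0.72, 0.16, -0.03, -0.01, 0.06, 1], [0.09, 0.71, 0.17, -0.02, -0.01, 0.06, 1], [0.11, 0.7, 0.17, -0.02, -0.01, 0.06, 1], [0, 0, 0, 0, 0, 0, 1]],
  ],
)

```text
t: 6.0
tcp_pos: [333.5, -226.9, 210.5]
eef_rot: [0.876, -0.439, 0.147, 0.133]
wrist_force: [0.8, -0.2, -0.9]
grip_width: -0.1
```

```bash
python3 rep.py 9 5; python3 -c "
from h import *
s=r.read_state();print(s['wrist_force'],s['tcp_pos'],s['joint_positions'].round(3))"
```

```text
dq [ 0.002 -0.003  0.006  0.003 -0.014 -0.01   0.022] dx [ 0.2  0.4 -0.5] clear 29.8
[[0.32, -0.51, 0.46, 0.06, -0.0, -0.02, 1], [0.32, -0.49, 0.5, 0.07, -0.01, -0.03, 1], [0.32, -0.46, 0.54, 0.06, -0.0, -0.03, 1], [0.32, -0.42, 0.58, 0.07, -0.01, -0.02, 1], [0.32, -0.39, 0.62, 0.07, -0.01, -0.03, 1]]
pred clear [25, 23, 25, 23, 35] [ 1.33  0.46 -0.89  2.21  0.31  0.24 -1.92]
[ 0.82631584 -0.23137583 -0.94864281] [ 333.47796439 -226.91694408  210.50869311] [ 1.149 -0.132 -0.835  2.376  0.363  0.631 -2.464]
```

Call:
servo_tool(
  series=[
    [[0.32, -0.51, 0.46, 0.06, 0, -0.02, 1], [0.32, -0.49, 0.5, 0.07, -0.01, -0.03, 1], [0.32, -0.46, 0.54, 0.06, 0, -0.03, 1], [0.32, -0.42, 0.58, 0.07, -0.01, -0.02, 1], [0.32, -0.39, 0.62, 0.07, -0.01, -0.03, 1], [0, 0, 0, 0, 0, 0, 1], [0, 0, 0, 0, 0, 0, 1]],
  ],
)

```text
t: 6.7
tcp_pos: [506.5, -228.8, 118.4]
eef_rot: [0.925, -0.297, 0.218, -0.094]
wrist_force: [0.0, -0.5, 0.6]
grip_width: -0.2
```

```bash
python3 - <<'E'
from plan import *
import cv2
s=r.read_state();q=s["joint_positions"];print(s["t"],s["tcp_pos"],s["wrist_force"],q.round(2),clear(fj(q)[1]));M=R.from_quat(s["eef_rot"]).as_matrix();print(M.round(3))
f=[]
for n,c in(("scene",(350,300)),("top",(385,255))):
    im=cv2.cvtColor(r.camera(n),cv2.COLOR_RGB2BGR);cv2.imwrite(f"pics/{n}1.png",im);x,y=c
    f.append(cv2.resize(im[y-75:y+75,x-66:x+66],(396,450),interpolation=cv2.INTER_CUBIC));print(n,proj(n,s["tcp_pos"]))
cv2.imwrite("pics/near.png",np.hstack(f))
E
```

```text
6.7 [ 506.5300982  -228.78193696  118.41825842] [ 0.04009543 -0.46169439  0.64366538] [ 1.32  0.46 -0.89  2.21  0.3   0.24 -1.91] 34.45399954357464
[[ 0.729 -0.508  0.46 ]
 [-0.589 -0.807  0.044]
 [ 0.349 -0.303 -0.887]]
scene [351.89316447 293.42627896]
top [393.39493817 254.64612021]
```

View pics/near.png

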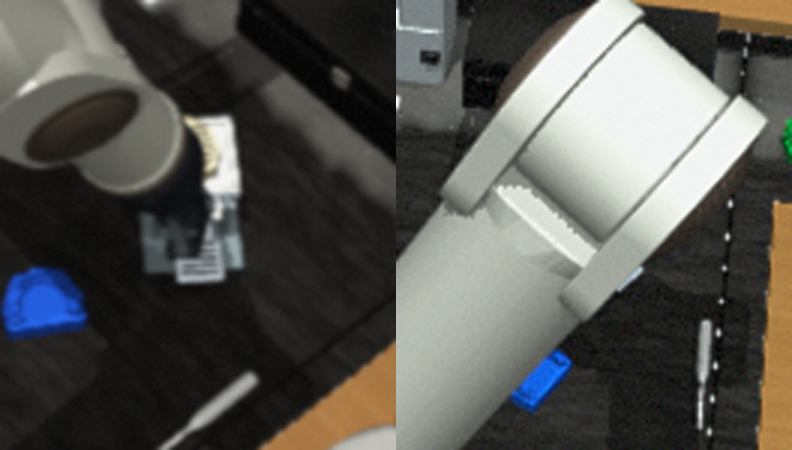

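Scene picture: the closed fingers hover over the ribbed tab, which is still level at scene about (351,313). The model is undisturbed behind it. In top, the arm hides the rest.

```bash
cat > to.py <<'E'
from plan import *
import sys
s=r.read_state();q=s["joint_positions"];M=R.from_quat(s["eef_rot"]).as_matrix();t=np.array([float(a) for a in sys.argv[1:4]]);n=int(sys.argv[4])
row=(M.T@(t-s["tcp_pos"])/50/n).round(3).tolist()+[0,0,0];o,_=go(p,q,[row]*n);print(s["tcp_pos"].round(1),s["wrist_force"].round(1),row,"x",n,[int(clear(fj(a)[1])) for a in o],o[-1].round(2)); print("world down 10mm in tool:",(M.T@[0,0,-.2]).round(3))
E
python3 to.py 512 -235 60 4;python3 to.py 512 -235 28 4
```

```text
[ 506.4 -230.   121.3] [-0.2 -0.5  0.7] [-0.074, 0.097, 0.284, 0, 0, 0] x 4 [29, 26, 25, 23] [ 1.13  0.55 -0.67  2.22  0.38  0.09 -1.95]
world down 10mm in tool: [-0.071  0.059  0.177]
[ 506.4 -230.   121.3] [-0.2 -0.5  0.7] [-0.131, 0.144, 0.426, 0, 0, 0] x 4 [28, 25, 19, 9] [ 1.04  0.6  -0.57  2.23  0.39  0.01 -1.96]
world down 10mm in tool: [-0.071  0.059  0.177]
```

```bash
cat > opt4.py <<'E'
from rows import *
q=r.read_state()["joint_positions"]
X0=np.array([510,-233]);r0,a0=np.hypot(*X0),np.arctan2(X0[1],X0[0])
sd0=np.array([30,.08,30,.5,.2,.2,.5,.2,.2]);lb=np.array([450,-.7,95,-4,-.6,-.6,-4,-.35,-.35]);ub=np.array([600,-.2,220,4,.6,.6,4,.35,.35])
vi=lambda v:[v[:6],np.array([r0,a0,75,*v[6:]]),np.array([r0,a0,28,*v[6:]])]
def run(s):
    mu=np.array([540,-.44,130,-.3,.2,-.3,-.3,.1,-.2]);sd=sd0.copy();g=np.random.default_rng(s);h=lambda v:roll(q,vi(v))[0];bv,bc=mu,h(mu);t=time.time()
    while time.time()-t<75:
        X=np.clip(mu+sd*g.standard_normal((30,9)),lb,ub);X[0]=bv;C=np.array([h(x) for x in X]);i=np.argsort(C)[:6]
        if C[i[0]]<bc:bc,bv=C[i[0]],X[i[0]]
        mu=X[i].mean(0);sd=np.maximum(.6*sd+.4*X[i].std(0),.03*sd0)
    return bc,bv
with PE(4) as ex:B3=sorted(ex.map(run,range(4)),key=lambda a:a[0])
for b in B3[:2]:
    c,qs,tg,m=roll(q,vi(b[1]));print(c,b[1].round(2),np.round(m).astype(int),qs[-1].round(2));print(fj(qs[-1])[2].round(2))
c,qs,tg,m=roll(q,vi(B3[0][1]))
pickle.dump((qs,tg,m),open("traj.pkl","wb"));print(len(qs),[t[0].round() for t in tg])
E
OMP_NUM_THREADS=1 python3 opt4.py; python3 rep.py 0 20
```

```text
0.25 [ 5.4573e+02 -4.0000e-01  1.0497e+02 -2.0000e-01  3.9000e-01 -2.8000e-01
 -6.0000e-02  3.2000e-01 -2.4000e-01] [51 35 37 35] [ 1.23  0.71 -0.78  2.09  0.42  0.32 -1.82]
[[ 0.84 -0.41  0.35]
 [-0.49 -0.86  0.16]
 [ 0.24 -0.31 -0.92]]
0.25 [ 5.5317e+02 -4.4000e-01  9.9790e+01 -1.3000e-01  3.7000e-01 -3.1000e-01
 -9.0000e-02  3.5000e-01 -2.4000e-01] [61 44 47 46] [ 1.26  0.73 -0.8   2.09  0.4   0.32 -1.8 ]
[[ 0.83 -0.43  0.37]
 [-0.52 -0.84  0.18]
 [ 0.23 -0.34 -0.91]]
5 [array([ 506., -230.,  121.]), array([ 503., -211.,  105.]), array([ 510., -233.,   75.]), array([ 510., -233.,   52.]), array([ 510., -233.,   28.])]
dq [0. 0. 0. 0. 0. 0. 0.] dx [-0. -0. -0.] clear 33.3
[[-0.39, -0.19, 0.28, 0.05, -0.06, 0.01, 1], [0.21, 0.52, 0.52, -0.03, -0.05, -0.07, 1], [-0.11, 0.14, 0.43, 0.0, 0.0, 0.0, 1], [-0.11, 0.14, 0.44, 0.0, 0.0, 0.0, 1]]
pred clear [46, 33, 34, 32] [ 1.22  0.7  -0.78  2.09  0.43  0.33 -1.82]
```

Call:
servo_tool(
  series=[
    [[-0.39, -0.19, 0.28, 0.05, -0.06, 0.01, 1], [0.21, 0.52, 0.52, -0.03, -0.05, -0.07, 1], [0, 0, 0, 0, 0, 0, 1], [0, 0, 0, 0, 0, 0, 1], [0, 0, 0, 0, 0, 0, 1]],
  ],
)

```text
t: 7.3
tcp_pos: [509.5, -233.7, 75.6]
eef_rot: [0.952, -0.236, 0.152, -0.119]
wrist_force: [-0.2, -0.9, -0.8]
grip_width: -0.3
```

```bash
python3 to.py 511 -231 57 2; python3 to.py 511 -231 28 4
```

```text
[ 509.5 -233.7   75.6] [-0.2 -0.9 -0.8] [-0.044, 0.026, 0.182, 0, 0, 0] x 2 [34, 33] [ 1.26  0.66 -0.83  2.09  0.39  0.38 -1.81]
world down 10mm in tool: [-0.047  0.06   0.185]
[ 509.5 -233.7   75.6] [-0.2 -0.9 -0.8] [-0.056, 0.056, 0.225, 0, 0, 0] x 4 [36, 33, 31, 30] [ 1.21  0.7  -0.77  2.09  0.42  0.32 -1.83]
world down 10mm in tool: [-0.047  0.06   0.185]
```

Go down slowly: to about z = 57, then on to about 45 to see the contact force.

Call:
servo_tool(
  series=[
    [[-0.04, 0.03, 0.18, 0, 0, 0, 1], [-0.04, 0.03, 0.18, 0, 0, 0, 1], [0, 0, 0, 0, 0, 0, 1]],
  ],
)

```text
t: 7.6
tcp_pos: [509.6, -231.2, 53.8]
eef_rot: [0.952, -0.238, 0.15, -0.121]
wrist_force: [-0.2, 0.7, 0.1]
grip_width: -0.1
```

Call:
servo_tool(
  series=[
    [[-0.02, 0.02, 0.07, 0, 0, 0, 1], [-0.02, 0.02, 0.07, 0, 0, 0, 1], [-0.02, 0.02, 0.07, 0, 0, 0, 1], [0, 0, 0, 0, 0, 0, 1]],
  ],
)

```text
t: 8.0
tcp_pos: [510.7, -231.5, 43.4]
eef_rot: [0.952, -0.238, 0.151, -0.122]
wrist_force: [-0.8, 0.1, 2.1]
grip_width: -0.0
```

Call:
servo_tool(
  series=[
    [[-0.02, 0.02, 0.07, 0, 0, 0, 1], [-0.02, 0.02, 0.07, 0, 0, 0, 1], [0, 0, 0, 0, 0, 0, 1]],
  ],
)

```text
t: 8.3
tcp_pos: [511.1, -230.9, 36.2]
eef_rot: [0.952, -0.238, 0.151, -0.122]
wrist_force: [0.4, 1.0, 3.1]
grip_width: 0.2
```

Call:
servo_tool(
  series=[
    [[-0.02, 0.02, 0.07, 0, 0, 0, 1], [-0.01, 0.01, 0.04, 0, 0, 0, 1], [0, 0, 0, 0, 0, 0, 1]],
  ],
)

```text
t: 8.6
tcp_pos: [511.5, -230.6, 30.7]
eef_rot: [0.952, -0.238, 0.152, -0.122]
wrist_force: [0.3, 1.0, 2.7]
grip_width: -0.0
```

```bash
python3 to.py 512 -230 24 2; python3 - <<'E'
from h import *
import cv2
im=cv2.cvtColor(r.camera("scene"),cv2.COLOR_RGB2BGR);cv2.imwrite("pics/s2.png",im)
cv2.imwrite("pics/near2.png",cv2.resize(im[235:355,290:410],(600,600),interpolation=cv2.INTER_CUBIC))
E
```

```text
[ 511.5 -230.6   30.7] [0.3 1.  2.7] [-0.014, 0.013, 0.064, 0, 0, 0] x 2 [31, 31] [ 1.21  0.71 -0.77  2.09  0.43  0.32 -1.83]
world down 10mm in tool: [-0.046  0.061  0.185]
```

View pics/near2.png

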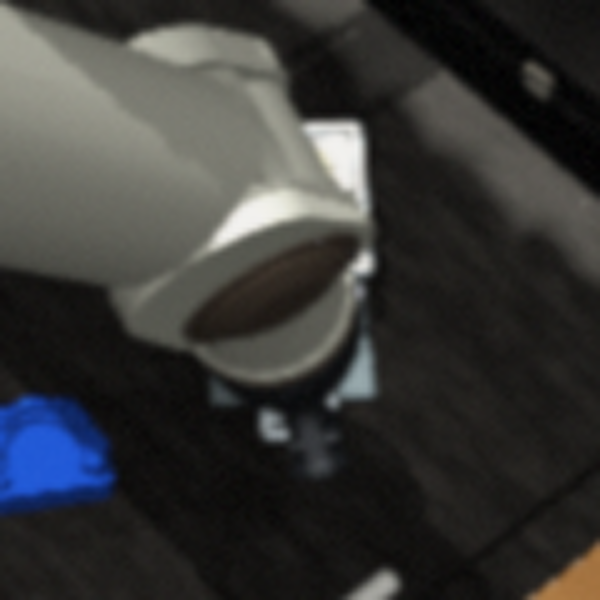

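```bash
python3 - <<'E'
from h import *
import cv2
s=r.read_state();E=R.from_quat(s["eef_rot"]);print(s["tcp_pos"],s["wrist_force"])
f=lambda X:((proj("scene",X)-[290,235])*5).round()
print("tcp",f(s["tcp_pos"]),[f(s["tcp_pos"]+E.apply([a,b,0])).tolist() for a in(-11,11) for b in(-14.5,14.5)])
px=np.array([.602,.799,0]);py=np.array([-.799,.602,0]);O=np.array([505,-233,48.])
for t in(0,.2,.38):
    c,si=np.cos(t),np.sin(t);pin=O+55*px-[0,0,3]
    g=lambda x,y,z:f(pin+px*((x-55)*c-(z+3)*si)+py*y+np.array([0,0,1])*((x-55)*si+(z+3)*c)).tolist()
    print(t,"tab",[g(x,y,0) for x,y in((-20,-19),(-20,19),(20,19),(20,-19))],"seat right far/near",g(137,-35,5),g(67,-35,5))
E
```

```text
[ 511.21040633 -230.86693257   30.5681914 ] [0.44085679 0.36899176 2.47354292]
tcp [309. 390.] [[281.0, 369.0], [295.0, 424.0], [323.0, 357.0], [337.0, 412.0]]
0 tab [[346.0, 414.0], [269.0, 416.0], [263.0, 348.0], [339.0, 346.0]] seat right far/near [350.0, 152.0] [363.0, 262.0]
0.2 tab [[344.0, 429.0], [268.0, 431.0], [263.0, 356.0], [338.0, 353.0]] seat right far/near [353.0, 138.0] [364.0, 262.0]
0.38 tab [[342.0, 437.0], [266.0, 439.0], [262.0, 360.0], [337.0, 358.0]] seat right far/near [356.0, 131.0] [364.0, 264.0]
```

The seat's far right corner has risen by about 21 crop pixels since the start, as it should near the stop. I'll press on in small steps until the force shows the stop.

Call:
servo_tool(
  series=[
    [[-0.01, 0.01, 0.04, 0, 0, 0, 1], [-0.01, 0.01, 0.04, 0, 0, 0, 1], [0, 0, 0, 0, 0, 0, 1], [0, 0, 0, 0, 0, 0, 1]],
  ],
)

```text
t: 9.05
tcp_pos: [511.7, -230.7, 28.2]
eef_rot: [0.952, -0.237, 0.152, -0.121]
wrist_force: [-10.7, 1.5, 28.6]
grip_width: 0.3
```

Call:
servo_tool(
  series=[
    [[-0.01, 0.01, 0.04, 0, 0, 0, 1], [0, 0, 0, 0, 0, 0, 1], [0, 0, 0, 0, 0, 0, 1]],
  ],
)

```text
t: 9.35
tcp_pos: [512.0, -230.8, 27.6]
eef_rot: [0.952, -0.237, 0.152, -0.12]
wrist_force: [-21.0, 2.0, 53.2]
grip_width: -0.2
```

At the stop (53 N, position barely moving). Now I'll lift off gently.

Call:
servo_tool(
  series=[
    [[0.02, -0.02, -0.08, 0, 0, 0, 1], [0.02, -0.02, -0.08, 0, 0, 0, 1], [0.05, -0.06, -0.19, 0, 0, 0, 1], [0.09, -0.12, -0.37, 0, 0, 0, 1], [0.09, -0.12, -0.37, 0, 0, 0, 1], [0, 0, 0, 0, 0, 0, 1]],
  ],
)

```text
t: 9.95
tcp_pos: [511.6, -232.3, 84.7]
eef_rot: [0.952, -0.238, 0.153, -0.121]
wrist_force: [0.6, -0.2, 0.5]
grip_width: -0.1
```

```bash
python3 - <<'E'
from plan import *
s=r.read_state();q=s["joint_positions"];print(s["t"],s["tcp_pos"],s["wrist_force"],q.round(2),clear(fj(q)[1]))
E=R.from_quat(s["eef_rot"]);
for d in([-130,0,60],[-100,-60,90],[-150,60,90],[-60,-130,60],[-130,-130,60]):
    row=(E.inv().apply(d)/50/5).round(2).tolist()+[0,0,0];o,_=go(p,q,[row]*5);print(d,row,[int(clear(fj(a)[1])) for a in o],o[-1].round(2))
E
```

```text
9.95 [ 511.60963642 -232.31552555   84.7184946 ] [ 0.61997674 -0.22066541  0.48533435] [ 1.31  0.62 -0.9   2.08  0.35  0.44 -1.8 ] 30.386919165801274
[-130, 0, 60] [-0.38, 0.14, -0.4, 0, 0, 0] [43, 55, 67, 79, 89] [ 1.86  0.47 -1.26  2.26  0.19  0.55 -1.54]
[-100, -60, 90] [-0.13, 0.26, -0.51, 0, 0, 0] [42, 49, 56, 60, 63] [ 1.81  0.51 -1.21  2.09  0.2   0.68 -1.51]
[-150, 60, 90] [-0.54, -0.07, -0.5, 0, 0, 0] [43, 51, 64, 74, 84] [ 2.11  0.35 -1.57  2.35  0.05  0.57 -1.52]
[-60, -130, 60] [0.11, 0.47, -0.39, 0, 0, 0] [41, 54, 60, 69, 80] [ 1.65  0.65 -1.04  1.93  0.29  0.7  -1.51]
[-130, -130, 60] [-0.13, 0.59, -0.48, 0, 0, 0] [50, 66, 83, 100, 115] [ 1.84  0.62 -1.12  2.03  0.27  0.7  -1.41]
```

Call:
servo_tool(
  series=[
    [[-0.13, 0.59, -0.48, 0, 0, 0, 1], [-0.13, 0.59, -0.48, 0, 0, 0, 1], [-0.13, 0.59, -0.48, 0, 0, 0, 1], [-0.13, 0.59, -0.48, 0, 0, 0, 1], [-0.13, 0.59, -0.48, 0, 0, 0, 1], [0, 0, 0, 0, 0, 0, 1], [0, 0, 0, 0, 0, 0, 1]],
  ],
)

```text
t: 10.65
tcp_pos: [379.0, -362.0, 140.9]
eef_rot: [0.951, -0.24, 0.151, -0.121]
wrist_force: [-1.2, 0.7, -0.3]
grip_width: -0.0
```

```bash
python3 - <<'E'
from h import *
import cv2
print({k:v for k,v in r.read_state().items() if k in("t","tcp_pos","wrist_force")})
a,b=[cv2.cvtColor(r.camera(n),cv2.COLOR_RGB2BGR) for n in("scene","top")]
cv2.imwrite("pics/fs.png",a);cv2.imwrite("pics/ft.png",b)
f=lambda im,x,y,w,h:cv2.resize(im[y:y+h,x:x+w],(396,500),interpolation=cv2.INTER_CUBIC)
cv2.imwrite("pics/end.png",np.hstack([f(a,200,140,190,240),f(b,330,205,95,120)]))
E
```

```text
{'t': 10.65, 'tcp_pos': array([ 378.99473938, -362.03162206,  140.87679005]), 'wrist_force': array([-1.21087901,  0.67946133, -0.29800789])}
```

View pics/end.png

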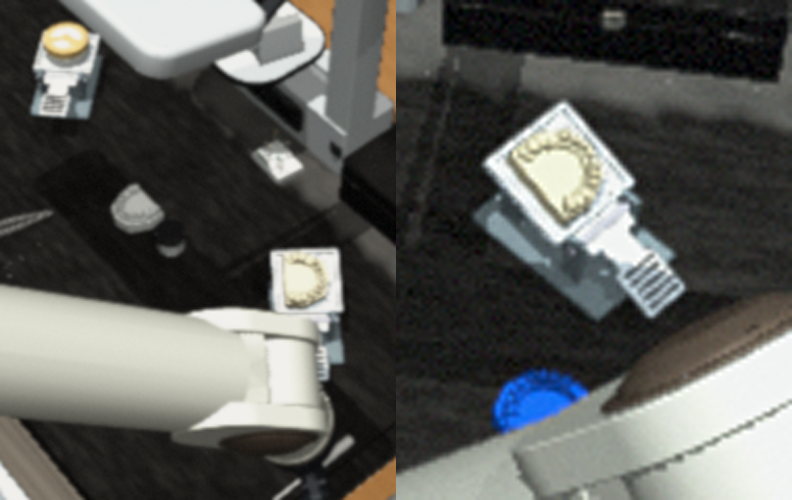

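```bash
python3 - <<'E'
from h import *
from scipy.optimize import least_squares
st=np.array([(349.4,248.8),(368.1,234),(386.6,248.8),(367.8,263.1)]);en=np.array([(351.4,243.9),(370.5,229.5),(387.6,247.7),(369.3,262.6)])
def g(x,y,yaw,t):
    px=np.array([np.cos(yaw),np.sin(yaw),0]);py=np.array([-px[1],px[0],0]);pin=np.array([x,y,48.])+55*px-[0,0,3];c,s=np.cos(t),np.sin(t)
    return np.array([proj("top",pin+px*((a-55)*c-8*s)+py*b+np.array([0,0,1])*((a-55)*s+8*c)) for a,b in((137,35),(137,-35),(67,-35),(67,35))])
o=least_squares(lambda p:np.r_[(g(*p[:3],0)-st).ravel(),(g(*p[:3],p[3])-en).ravel()],[505,-233,.92,.2]);print(o.x,np.abs(o.fun).max())
E
```

```text
[ 5.06774010e+02 -2.32568342e+02  9.36761490e-01  3.68253661e-01] 2.574532832439502
```

Measured tilt is about 0.37, with the stop at 0.38. The model is in its seat, the paste rest is level, and the arm is clear. Handing in.

```bash
python3 -c "
from plant import r
print(r.close_job(), r.read_state()['t'])"
```

```text
the job is handed in; nothing more can be done
the job is handed in; nothing more can be done
```

The model's rest is tipped up to its stop and stays there. I pressed its ribbed tab down with the closed fingers, lifted off, backed the arm away and handed the job in at about 10.8 s.

- **Stop reached:** at TCP z of about 28 mm the force rose from about 3 N to 53 N with almost no further movement, which I took as the stop.
- **Tilt afterwards:** a fit to the seat corners in the top camera gives about 0.37 rad against the 0.38 stop. The fit is off by up to 2.6 pixels, so it is only approximate.
- **Model and paste rest:** in the final picture the cream model lies in its raised seat and the paste pot's rest looks unchanged. I judged both by eye only.
- **Arm clear:** the wrist force was about 1 N, which is noise level, with the arm away from everything.

**Below expectation:** the wrist force while pressing was about 2–3 N, not the stated 5–7 N. I pressed a little outward of the tab's middle, which may explain part of it.

**Lamp overhead:** it was close to the arm's path, so I planned the route around it from a model fitted to the arm's own readings. That model kept at least about 22 mm between arm and lamp. The force readings between moves showed no contact.

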